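# Turn the carousel and roll the battery cover home

## Robot

A 6-joint arm with a two-finger parallel gripper is mounted at the origin on the work surface. World frame = base frame: x ahead of the robot, y to its left, z up, the work surface at z = 0. Lengths are in m, angles in rad, forces in N, time in s.
With the tool pointing down it reaches from about 0.3 to 0.875 m from the base axis. Payload 6.4 kg.
Tool frame: the origin (TCP) lies between the finger pads; the fingertips stand 19 mm ahead of it and the grasp point (between the pads) is the TCP (ctrl.tips_ahead is the z of the fingertips in the tool frame, in m); z points along the fingers, y is the line along which they close (so a half turn about z gives the same grasp; the last joint's range is limited). The gripper opens to 85 mm and grips with 20 to 120 N. Pads are 22 mm wide; open, the fingers measure 114 mm over their backs; the gripper's body (76 mm by 85 mm) begins 54 mm behind the grasp point. The pads swing forward as they close: fully open they stand 13 mm farther back than shut.
Start: joints at [-1.457, 0.181, 1.607, -0, 1.354, -0.206], TCP at [0.181, -0.546, 0.25] pointing down, gripper open.
Joint ranges: [-2.99, 2.99], [-0.89, 2.07], [0.3, 2.58], [-1.14, 4.28], [0, 2.63], [-3.12, 3.12]. Speed limits (rad/s): [2.57, 2.57, 3.01, 3.14, 3.14, 3.14].

## Interface

Orientations are given as a unit quaternion [w, x, y, z].
In Python, from bench import readout, vision, ctrl gives the robot as it stands.
- The arm moves only by the tool play_rows, never from a script. Its arguments are lists of equal length, an entry for each row: "xyz": the shift along the tool's x, y, z in mm, a list of three; "rot": the turn, a rotation vector about the tool's x, y, z in rad, a list of three; "grip": the opening, from 0 (shut) to 1 (fully open). In form: {"xyz": [[x, y, z], ...], "rot": [[rx, ry, rz], ...], "grip": [grip, ...]}. A call has exactly 10 rows; each row is the pose to reach, as a shift and turn from the pose commanded when the call began, along the tool's axes at that moment; what a row does not reach only later rows make up. A row lasts 1/8 s, in which the tool goes at most 62.5 mm and 10.7 degrees, less where a joint would pass 70% of its speed; a pose out of reach is approached as far as the arm can. A call with a gripper value outside its range is refused whole. The fingers move at their own pace and stop on an object; the grip force is fixed at half the most. Time passes only in rows, so rows that repeat a pose let the fingers close, or fill a call up. It gives the time, the measured TCP pose, the force, the opening and the grip force at its end, in the units of the state.
- readout.get_obs(): the state, without advancing time (a new reading comes with each control period).
- vision.camera(name): name is "side" or "top"; returns a dict with "color" (420x560x3 uint8, red, green, blue), "depth" (420x560 float32, m along the optical axis (not along the pixel's ray), 0 where there is no reading), "camera_matrix" (3x3 intrinsics, pixels), "extrinsics" (4x4, takes a point from camera to world coordinates). Camera axes: x right, y down, z forward; pixel columns grow to the right and rows downward; lengths in m; the calibration is good to about 2 mm. A picture is of the moment at which its call begins.
- ctrl.hand_in(): hands the job in; it is judged then, once.
The state is a dict: "time_s": time; "q": joint angles; "dq": joint speeds; "joint_efforts": joint torques, N m; "eef_pos": TCP position; "eef_rot": TCP orientation; "wrist_force": force on the tool from outside, world axes, zero at the start; "torque": the same for the moment, N m; "opening": opening from 0.0 (shut) to 1.0 (fully open); "grasp_force": force on a finger pad.
Only numpy, scipy, OpenCV 4.12 (cv2) and the standard library are available. Lean on these libraries where they do the work, as an engineer would, in place of code of your own. Each camera call takes 0.05 s, during which the arm holds its last target. There are 200 camera calls.

## Task

Push the turntable round by its rim pegs until the slatted battery cover squarely faces the front, over the brass pointer, and let go of it. Then take the hand roller out of its leaning cradle and roll it along the cover from one end to the other, pressing steadily so that all four slats go down flush with the frame; the fingers must not touch the slats. Put the roller back in its cradle, leaning on its posts as before, with the cover still facing the pointer and the other things on the table left where they are.

Things in the scene. Friction and masses are not known exactly. Their poses are not given: they have to be found in the camera images.
- foot: Turntable foot: fixed dark steel disc on the table, radius 105 mm; origin on the turning axis at table level, z up. A flat brass pointer on it sticks out from under the turntable along the foot's -x axis (to 190 mm from the axis), roughly towards the robot; that direction is the front. A fixed wooden tool chest (about 185 mm high with its handle) stands to its right (-y), over 80 mm clear of the turntable.
- turntable (a joint): Turning angle of the turntable on the foot's vertical axis: 0 = battery cover exactly over the brass pointer; grows counter-clockwise seen from above; starts at 0.7 to 1.8 rad. It turns either way with stiff friction (about 2 N at the rim) and stays where it is left.
- turntable_top (a point): Centre of the top of the turntable, a plywood disc (radius 145 mm, top 24 mm above the table); axes turn with it, cover at its -x. Six upright aluminium pegs to push by (radius 7 mm, tops 59 mm above the table) stand 128 mm from the axis at 45, 90, 135, 225, 270, 315 degrees from its x. A navy motor mount (46 mm above the table) and white frame arm (36 mm) are fixed on its +x half, inside the pegs.
- cover_top (a point): Middle of the slatted battery cover fixed on the turntable, at the level of its frame rim: 42 mm above the table, 65 mm from the turning axis; +x points to the axis, z up. Aluminium frame 92 mm long (x, along the radius) by 84 mm wide (y), with four smoky acrylic slats, whose tops reach this level when fully home. Only the roller may press the slats, never the fingers.
- slat0 (a joint): How far slat 0 is pressed down, m: 0 = standing 6 mm proud of the frame, 0.006 = flush with it, at a firm stop. Goes down under about 3 N and stays where it is. The slat is 19 mm (x) by 70 mm (y), centred at x = -30 mm of cover_top (nearest the rim).
- slat1 (a joint): How far slat 1 is pressed down, m: 0 = standing 6 mm proud of the frame, 0.006 = flush with it, at a firm stop. Goes down under about 3 N and stays where it is. The slat is 19 mm (x) by 70 mm (y), centred at x = -10 mm of cover_top.
- slat2 (a joint): How far slat 2 is pressed down, m: 0 = standing 6 mm proud of the frame, 0.006 = flush with it, at a firm stop. Goes down under about 3 N and stays where it is. The slat is 19 mm (x) by 70 mm (y), centred at x = 10 mm of cover_top.
- slat3 (a joint): How far slat 3 is pressed down, m: 0 = standing 6 mm proud of the frame, 0.006 = flush with it, at a firm stop. Goes down under about 3 N and stays where it is. The slat is 19 mm (x) by 70 mm (y), centred at x = 30 mm of cover_top (nearest the axis).
- cradle: Fixed roller cradle, dark wooden base 110 by 100 mm, origin at table level under the V-shaped trough that holds the drum; z up. Two posts at its -x side (at y = +-36 mm, tops 73 mm above the table) carry the leaning roller's crossbar. -x points roughly towards the robot.
- cradle_seat (a point): Where the drum's centre lies when the roller is in the cradle: on the cradle's z axis, 38 mm above the table. Axes as the cradle.
- roller_grip (a point): Centre of the hand roller's wooden handle, a block 64 mm long, 24 mm thick (flat faces to grip), 32 mm wide (along the drum's axis). At the start it leans in the cradle: its length rises from the drum 35 degrees from vertical towards the cradle's -x, its thickness is square to that in the cradle's x-z plane, so the gripper must lean with it. Site axes are the cradle's at rest.
- roller_axle (a point): Centre of the roller's rubber drum, radius 20 mm, 64 mm long along y, 80 mm from roller_grip along the handle's length (so the rolling surface is 100 mm from it). A steel fork 82 mm wide holds the drum, its crossbar 40 mm from either point. The roller weighs about 0.3 kg; axes as roller_grip.
- drum (a joint): Angle the drum has turned in its fork, rad; it spins freely and reads 0 at the start. Either sign.
- frame_arm: Loose white plastic drone frame arm, about 190 mm long, 14 mm high, lying on the table; origin under its middle. Bystander.
- motor_mount: Loose navy aluminium motor mount, 70 mm square, 30 mm high, on the table; origin under its middle. Bystander.
- solder_stand: Loose chrome soldering stand base, 110 mm across, 92 mm high with its cup; origin under its middle. Bystander.
Mind the look-alikes: they are no part of the job. Leave any blue, pink or turquoise look-alike of the part that bears roller_grip alone.

How it is judged:
On the way, in this order (a step that is already met when the one before it is completed fails the run):
1. the cover faces the pointer within 0.1 rad, the turntable at rest and let go (value of joint turntable between -0.1 and 0.1 rad and velocity of joint turntable between -0.05 and 0.05 rad/s and contact force between each of the arm, the fingers and foot below 0.1 N), for 0.2 s.
2. the roller is lifted out of its cradle and away from it (horizontal distance between roller_axle and cradle_seat above 0.08 m and height (world z) of roller_axle above 0.055 m), for 0.1 s.
3. all four slats are down within 2 mm of flush and the drum has rolled by at least 1.5 rad, with the cover still facing the pointer within 0.12 rad (value of joint each of slat0, slat1, slat2, slat3 above 0.004 m and (value of joint drum above 1.5 rad or value of joint drum below -1.5 rad) and value of joint turntable between -0.12 and 0.12 rad), for 0.1 s.
At the end, for the whole second after the job is handed in: All four slats are pressed down within 2 mm of flush, the cover faces the pointer within 0.12 rad, and the roller is back in its cradle, released and at rest: drum centre within 12 mm of the seat and lean and direction within 0.14 rad of how it stood (value of joint each of slat0, slat1, slat2, slat3 above 0.004 m and value of joint turntable between -0.12 and 0.12 rad and distance between roller_axle and cradle_seat below 0.012 m and angle between the z axis of roller_grip and the z axis of cradle, either way round below 0.14 rad and angle between the y axis of roller_grip and the y axis of cradle, either way round below 0.14 rad and contact force between the fingers and roller below 0.1 N and linear speed of roller below 0.03 m/s); the robot touches nothing.
It fails at once if the fingers press on the slats (contact force between the fingers and slat0_c0 above 1 N or contact force between the fingers and slat1_c0 above 1 N or contact force between the fingers and slat2_c0 above 1 N or contact force between the fingers and slat3_c0 above 1 N).
It fails at once if another thing on the table is moved by more than 30 mm (distance of any of frame_arm, motor_mount, solder_stand from where it was at the start of the episode above 0.03 m).
It also fails if it takes over 64 s, if anything falls off the work surface, if the arm or the gripper's body presses on something with over 40 N, if the wrist force passes 120 N, or if a joint passes its speed limit or range.

## Working session

There is one attempt and no reset: what is moved stays moved. The work goes in short steps, Python scripts to look and compute and a tool call to move; the robot and the scene stay as the last step left them, time stands still between calls to the robot, and variables do not carry over. Pictures are saved under pics/ and viewed, at most 10 in all, crops included, and the job is handed in when it is done.

Besides the shell and the picture viewer there is one more tool, called after "Emit:" as name(argument=value, ...), one argument or row to a line, values as JSON. play_rows: Moves the arm, as the interface text tells. Its arguments: {"type":"object","properties":{"xyz":{"type":"array","items":{"type":"array","items":{"type":"number"}}},"rot":{"type":"array","items":{"type":"array","items":{"type":"number"}}},"grip":{"type":"array","items":{"type":"number"}}},"required":["xyz","rot","grip"]}

```bash
mkdir -p pics; ls; cat > h.py <<'E'
import numpy as np, cv2
from scipy.spatial.transform import Rotation as R
from bench import readout, vision, ctrl
def cam(n):
    c=vision.camera(n); return c
def pts(c):
    K=c["camera_matrix"];T=c["extrinsics"];d=c["depth"]
    v,u=np.mgrid[:d.shape[0],:d.shape[1]]
    P=np.stack([(u-K[0,2])/K[0,0]*d,(v-K[1,2])/K[1,1]*d,d],-1)
    P=P@T[:3,:3].T+T[:3,3]; P[d==0]=np.nan
    return P
def proj(c,p):
    T=c["extrinsics"];q=T[:3,:3].T@(np.array(p)-T[:3,3]);q=c["camera_matrix"]@q;return q[:2]/q[2]
def ray(c,u,v,z):
    K=c["camera_matrix"];T=c["extrinsics"]
    d=T[:3,:3]@np.array([(u-K[0,2])/K[0,0],(v-K[1,2])/K[1,1],1]);o=T[:3,3]
    return o+d*(z-o[2])/d[2]
E
python3 - <<'E'
from h import *
for n in("top","side"):
    c=cam(n); cv2.imwrite(f"pics/{n}0.png",c["color"][:,:,::-1]); np.savez(f"{n}0.npz",**c)
    print(n,c["extrinsics"].round(3).tolist(),c["camera_matrix"].round(1).tolist())
o=readout.get_obs();print(o)
E
```

```text
pics
top [[0.022, -0.993, 0.114, 0.474], [-1.0, -0.022, 0.004, 0.168], [-0.001, -0.114, -0.993, 1.078], [0.0, 0.0, 0.0, 1.0]] [[396.7, 0.0, 282.5], [0.0, 396.7, 218.4], [0.0, 0.0, 1.0]]
side [[-0.975, -0.144, 0.168, 0.413], [-0.22, 0.562, -0.797, 1.095], [0.021, -0.814, -0.58, 0.798], [0.0, 0.0, 0.0, 1.0]] [[538.3, 0.0, 279.7], [0.0, 538.3, 200.8], [0.0, 0.0, 1.0]]
{'time_s': 0.1, 'q': array([-1.45728105e+00,  1.81430571e-01,  1.60790130e+00,  1.91860208e-05,
        1.35379232e+00, -2.06309103e-01]), 'dq': array([ 0.00038614, -0.00226888, -0.00152204, -0.00103846, -0.00168792,
       -0.00036546]), 'joint_efforts': array([ 2.63260954e-04, -4.45876372e+01, -3.52238095e+01, -3.17632739e-04,
        4.10350083e-03,  3.33667106e-05]), 'eef_pos': array([ 0.18074402, -0.54537163,  0.2494978 ]), 'eef_rot': array([-7.64510560e-04,  9.87241309e-01,  1.59229427e-01,  4.48729333e-05]), 'wrist_force': array([ 0.69752372, -0.96512557,  0.14756169]), 'torque': array([ 0.01905633, -0.01312883,  0.08025454]), 'grasp_force': 0.0, 'opening': 1.0027259552008474}
```

```bash
ls pics
```

```text
side0.png
top0.png
```

View pics/top0.png

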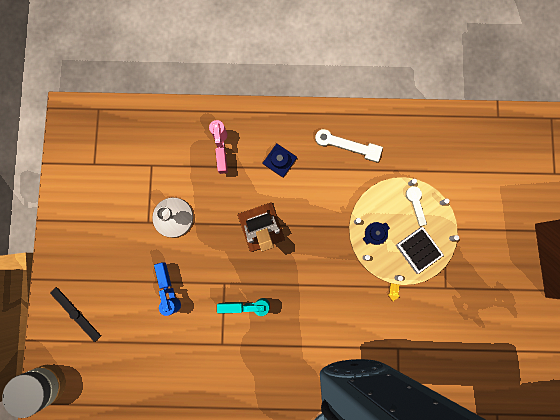

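View pics/side0.png

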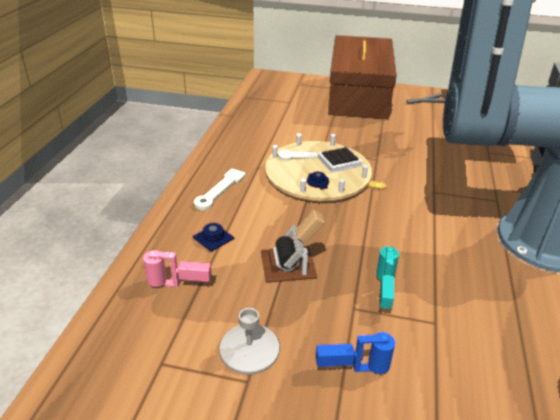

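Top view: the turntable is centred near (403,231), with the cover at (420,250) and the pointer at (394,292). The cradle with the wooden-handled roller is at (265,228). The pink, blue and turquoise look-alikes lie apart from it, and the chest is at the right edge.

```bash
cat > m1.py <<'E'
from h import *
t=dict(np.load("top0.npz"));s=dict(np.load("side0.npz"))
P=pts(t);Q=pts(s)
print("table z",np.nanmedian(P[330:350,220:300,2]),np.nanmedian(Q[350:380,450:500,2]))
# turntable disc rim: depth points 18..30 mm
m=((abs(P[...,2]-0.024)<.008)).astype(np.uint8); m[:, :335]=0; m[:160]=0; m[320:]=0
hsv=cv2.cvtColor(t["color"],cv2.COLOR_RGB2HSV)
m2=cv2.morphologyEx(((P[...,2]>.016)&(P[...,0]>.2)).astype(np.uint8),cv2.MORPH_OPEN,np.ones((3,3)))
n,l,st,ce=cv2.connectedComponentsWithStats(m2)
for i in range(1,n):
    if st[i,4]>60: print(st[i],ce[i].round(1),np.nanmedian(P[l==i],0).round(3),"zmax",np.nanmax(P[l==i][:,2]).round(3))
lab=l[225,390]
cn=max(cv2.findContours((l==lab).astype(np.uint8),0,1)[0],key=len)[:,0]
W=np.array([ray(t,u,v,.024) for u,v in cn])
from scipy.optimize import least_squares
f=least_squares(lambda p:np.hypot(W[:,0]-p[0],W[:,1]-p[1])-p[2],[.4,-.1,.145],loss="soft_l1",f_scale=.002).x
print("disc fit",f.round(4))
c=f[:2]
# pegs: z>.05 near rim
k=(P[...,2]>.05)&(np.hypot(P[...,0]-c[0],P[...,1]-c[1])<.15)
n,l,st,ce=cv2.connectedComponentsWithStats(k.astype(np.uint8))
for i in range(1,n):
    if st[i,4]>=3:
        p=np.nanmean(P[l==i],0);d=p[:2]-c;print("peg",ce[i].round(1),p.round(3),np.hypot(*d).round(3),np.degrees(np.arctan2(d[1],d[0])).round(1),st[i,4])
# pointer
y=(hsv[...,0]>18)&(hsv[...,0]<32)&(hsv[...,1]>170)&(hsv[...,2]>150);y[:270]=0;y[310:]=0;y[:,:370]=0;y[:,430:]=0
v,u=np.nonzero(y);w=np.array([ray(t,a,b,.004) for a,b in zip(u,v)]);
if len(w):
    d=w[:,:2].mean(0)-c;print("pointer",len(w),w.mean(0),np.hypot(*d),np.degrees(np.arctan2(d[1],d[0])), np.hypot(*(w[:,:2]-c).T).max())
# cradle region
for nm,X,im in(("top",P,t),("side",Q,s)):
    r=(X[...,0]>.3)&(X[...,0]<.55)&(X[...,1]>.1)&(X[...,1]<.32)&(X[...,2]>.008)
    big=np.full(im["color"].shape,0,np.uint8)
    v,u=np.nonzero(r);print(nm,u.min(),u.max(),v.min(),v.max())
a=t["color"][190:265,225:305,::-1];b=s["color"][200:290,250:335,::-1]
a=cv2.resize(a,(400,375),interpolation=2);b=cv2.resize(b,(400,424),interpolation=2)[:375]
cv2.imwrite("pics/cr.png",np.hstack([a,b]))
E
python3 m1.py
```

```text
table z -0.0009910914886643862 0.0012584038297965838
[209 120  19  54 580] [219.3 144.7] [0.785 0.343 0.058] zmax 0.087
[271 150  17  18 245] [279.2 158.2] [0.759 0.185 0.029] zmax 0.034
[ 349  177  110  108 9160] [402.9 230.6] [ 0.569 -0.149  0.024] zmax 0.061
[157 207  27  17 243] [166.8 214.7] [0.594 0.471 0.076] zmax 0.096
[245 210  34  41 881] [260.5 228.9] [0.563 0.225 0.062] zmax 0.139
[ 538  220   22   79 1262] [551.  254.8] [ 0.518 -0.521  0.05 ] zmax 0.1
[154 263  26  53 686] [165.2 290.6] [0.399 0.466 0.057] zmax 0.086
[217 298  53  18 567] [244.9 307.2] [0.365 0.26  0.059] zmax 0.086
[ 320  359  164   61 6523] [381.3 394.7] [0.289 0.022 0.457] zmax 0.587
disc fit [ 0.5718 -0.1492  0.1431]
peg [413.6 181. ] [ 0.698 -0.169  0.057] 0.127 -8.8 25
peg [445.6 200.9] [ 0.647 -0.252  0.056] 0.127 -53.8 27
peg [358. 220.] [ 0.592 -0.023  0.057] 0.127 81.0 21
peg [455.6 237.4] [ 0.552 -0.275  0.057] 0.127 -98.9 28
peg [366.8 257. ] [ 0.497 -0.046  0.057] 0.128 126.0 23
peg [399.5 278. ] [ 0.445 -0.129  0.057] 0.128 171.0 26
pointer 138 [ 0.40861995 -0.12872335  0.004     ] 0.1645106833748742 172.8418632365742 0.18811616881936602
top 222 283 233 315
side 295 398 209 295
```

View pics/cr.png

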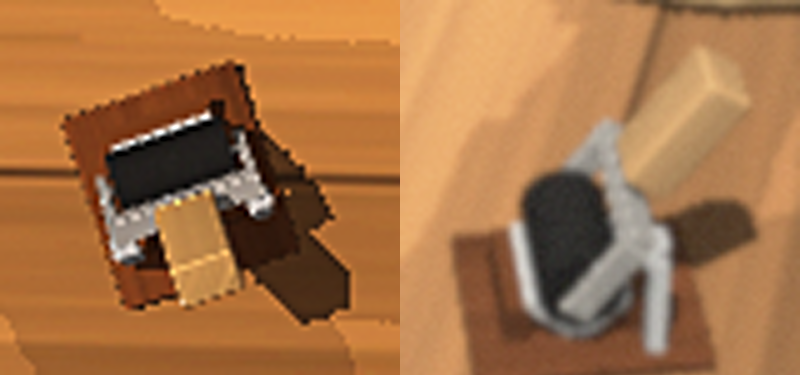

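The close-up shows the roller leaning in its cradle. The drum is black, the tan handle rises toward the robot (down in the top image), and two posts carry the crossbar. The base yaw is about 17°. Turntable angle is about +0.755 rad, so it needs a clockwise push.

```bash
cat > m2.py <<'E'
from h import *
t=dict(np.load("top0.npz"));s=dict(np.load("side0.npz"))
P=pts(t);Q=pts(s)
def hs(c): return cv2.cvtColor(c["color"],cv2.COLOR_RGB2HSV).astype(int)
H=hs(t); print("base",H[216,243],"handle",H[240,263],H[246,264],"drum",H[222,258],"table",H[205,230]); Hs=hs(s)
print("side base",Hs[265,270],"handle",Hs[225,312],"drum",Hs[250,285])
# base outline: everything in cradle box that's not table: dark brown base
m=np.zeros(H.shape[:2],np.uint8);b=(H[...,2]<125)&(H[...,2]>45)&(H[...,1]>120);m[200:255,235:286]=b[200:255,235:286]
n,l,st,ce=cv2.connectedComponentsWithStats(m);i=1+st[1:,4].argmax();print("base comp",st[i])
# left and far edges from picture: corners (238,214),(273,202.4),(250,251.6)
for zb in(.008,):
    A,B,C=[ray(t,*q,zb)[:2] for q in((238,214),(273,202.4),(250,251.6))]
    print("edge AB",np.hypot(*(B-A)),np.degrees(np.arctan2(*(A-B)))*-1+0,"AC",np.hypot(*(C-A)),np.degrees(np.arctan2(*((A-C)[::-1]))),"ctr",(B+C)/2)
def masks(H,X,box,tan):
    r=np.zeros(H.shape[:2],bool);r[box[0]:box[1],box[2]:box[3]]=1
    return r
hm=(P[...,2]>.085)&(P[...,0]>.3)&(P[...,1]>.1)&(P[...,1]<.32)&(P[...,0]<.62)&(np.indices(P.shape[:2])[0]<265)&(np.indices(P.shape[:2])[1]<300)&(np.indices(P.shape[:2])[1]>230)
print("handle n",hm.sum(),"mean",P[hm].mean(0))
a=P[hm];b=Q[(Q[...,2]>.085)&(np.linalg.norm(Q[...,:2]-a.mean(0)[:2],axis=-1)<.08)];print("side n",len(b),b.mean(0))
dr=(P[...,2]>.045)&(P[...,2]<.066)&(H[...,2]<70)&(H[...,1]<140);dr[:205]=0;dr[240:]=0;dr[:,:240]=0;dr[:,285:]=0
d=P[dr];c,(w),th=cv2.minAreaRect(d[:,:2].astype(np.float32)*1000);print("drum",len(d),d.mean(0),c,w,th)
for yaw in (14,16,18,20):
    cx=np.array([np.cos(np.radians(yaw)),np.sin(np.radians(yaw)),0]);cy=np.array([-cx[1],cx[0],0]);z=np.array([0,0,1.])
    hh=-np.sin(.6109)*cx+np.cos(.6109)*z;tt=np.cos(.6109)*cx+np.sin(.6109)*z
    for nm,X in(("t",a),("s",b),("d",d)):
        q=X@np.array([cy,hh,tt]).T;print(yaw,nm,[np.percentile(q[:,k],[1,5,50,95,99]).round(4).tolist() for k in range(3)])
np.savez("hp.npz",a=a,b=b,d=d)
E
python3 m2.py
```

```text
base [ 10 205 122] handle [ 15 156 190] [ 16 157 198] drum [15 42 36] table [ 15 180 201]
side base [ 11 154 114] handle [ 16 116 191] drum [15 11 48]
base comp [238 203  48  22 259]
edge AB 0.10032298027394788 19.804315926161063 AC 0.1073621625438577 19.504938428640916 ctr [0.57299172 0.22855622]
handle n 268 mean [0.53267404 0.21537845 0.11967785]
side n 502 [0.53242377 0.22364024 0.11399935]
drum 278 [0.58057314 0.23306518 0.05487172] (582.847900390625, 226.33999633789062) (41.25605010986328, 81.1314926147461) 8.247982025146484
14 t [[0.0632, 0.0656, 0.08, 0.0944, 0.0969], [-0.2693, -0.2653, -0.2213, -0.2083, -0.2062], [0.5173, 0.52, 0.538, 0.5407, 0.5413]]
14 s [[0.0656, 0.07, 0.0925, 0.0984, 0.0996], [-0.2684, -0.2645, -0.2333, -0.208, -0.207], [0.5166, 0.5184, 0.536, 0.5412, 0.5418]]
14 d [[0.0544, 0.0577, 0.0856, 0.1144, 0.1178], [-0.3267, -0.325, -0.3089, -0.3024, -0.2998], [0.525, 0.5269, 0.54, 0.5485, 0.55]]
16 t [[0.0437, 0.046, 0.0603, 0.0745, 0.0764], [-0.2706, -0.2666, -0.2228, -0.2098, -0.2078], [0.5193, 0.5217, 0.5402, 0.5425, 0.5431]]
16 s [[0.0457, 0.0496, 0.0728, 0
[... 351 characters left out ...]
417, 0.5438, 0.5442]]
18 s [[0.0258, 0.0293, 0.0531, 0.058, 0.0593], [-0.2711, -0.2675, -0.236, -0.2104, -0.2096], [0.5207, 0.5225, 0.5402, 0.5444, 0.5452]]
18 d [[0.0113, 0.0139, 0.0421, 0.0713, 0.0741], [-0.3285, -0.3273, -0.3113, -0.3053, -0.303], [0.5288, 0.5308, 0.5439, 0.5512, 0.5524]]
20 t [[0.0048, 0.006, 0.0202, 0.0344, 0.0358], [-0.2719, -0.2681, -0.2244, -0.2113, -0.2095], [0.5217, 0.5235, 0.5425, 0.5445, 0.545]]
20 s [[0.0061, 0.0094, 0.0331, 0.0379, 0.0389], [-0.2719, -0.2683, -0.2367, -0.2111, -0.2103], [0.5219, 0.5237, 0.5414, 0.5454, 0.5463]]
20 d [[-0.0104, -0.0079, 0.0202, 0.0495, 0.0522], [-0.329, -0.3276, -0.312, -0.3059, -0.304], [0.5298, 0.5319, 0.5447, 0.5521, 0.5527]]
```

```bash
cat >> h.py <<'E'
from scipy.spatial.transform import Slerp
def down(yaw,lean=0):
    """tool x at world yaw (deg), z down; lean: tilt rotation about tool x (deg)"""
    a=np.radians(yaw);M=np.array([[np.cos(a),np.sin(a),0],[np.sin(a),-np.cos(a),0],[0,0,-1]])
    return R.from_matrix(M)*R.from_euler("x",lean,degrees=True)
def cur():
    o=readout.get_obs();q=o["eef_rot"];return np.array(o["eef_pos"]),R.from_quat([q[1],q[2],q[3],q[0]])
def plan(p0,r0,wps):
    """wps: (pos,R,rows): linear interpolation; prints rows from pose p0,r0"""
    X=[];W=[];p,r=np.array(p0),r0
    for q,s,n in wps:
        q=np.array(q);sl=Slerp([0,1],R.concatenate([r,s]))
        for k in range(1,n+1):
            f=k/n;X.append((r0.inv().apply(p+(q-p)*f-p0)*1000).round(0 if 1 else 1).astype(int).tolist());W.append((r0.inv()*sl(f)).as_rotvec().round(2).tolist())
        p,r=q,s
    for i in range(0,len(X),10): print(X[i:i+10],W[i:i+10],sep="\n")
E
python3 - <<'E'
from h import *
p,r=cur()
plan(p,r,[([.442,-.156,.15],down(93),8),([.442,-.156,.056],down(93),2)])
E
```

```text
[[46, -36, 13], [93, -72, 25], [139, -108, 38], [185, -144, 50], [231, -180, 63], [278, -216, 75], [324, -251, 88], [370, -287, 100], [370, -287, 147], [370, -287, 194]]
[[-0.0, -0.0, -0.16], [-0.0, -0.0, -0.33], [-0.0, -0.0, -0.49], [-0.0, -0.0, -0.65], [-0.0, -0.0, -0.81], [-0.0, -0.0, -0.98], [-0.0, -0.0, -1.14], [-0.0, -0.0, -1.3], [-0.0, -0.0, -1.3], [-0.0, -0.0, -1.3]]
```

Emit:
play_rows(
  xyz=[
    [46,-36,13],
    [93,-72,25],
    [139,-108,38],
    [185,-144,50],
    [231,-180,63],
    [278,-216,75],
    [324,-251,88],
    [370,-287,100],
    [370,-287,110],
    [370,-287,110],
  ],
  rot=[
    [0,0,-0.16],
    [0,0,-0.33],
    [0,0,-0.49],
    [0,0,-0.65],
    [0,0,-0.81],
    [0,0,-0.98],
    [0,0,-1.14],
    [0,0,-1.3],
    [0,0,-1.3],
    [0,0,-1.3],
  ],
  grip=[0,0,0,0,0,0,0,0,0,0],
)

```text
time_s: 1.35
eef_pos: [0.441, -0.1566, 0.1393]
eef_rot: [-0.001, 0.689, 0.724, -0.0]
wrist_force: [-0.2, 0.4, -0.7]
opening: 0.001
grasp_force: 0.0
```

```bash
cat > p1.py <<'E'
from h import *
p,r=cur();print(p,r.as_matrix()[:,0])
c=np.array([.5718,-.1492])
def at(a,rad=.131,z=.056):return [*(c+rad*np.array([np.cos(np.radians(a)),np.sin(np.radians(a))])),z],down(a-90)
w=[(*at(183),4)]
for a in np.linspace(183,137,17)[1:]: w.append((*at(a),1))
plan(p,r,w)
E
python3 p1.py
```

```text
[ 0.44103815 -0.15657491  0.13930711] [-0.04934026  0.99878146  0.00106045]
[[0, 0, 21], [0, 0, 42], [0, 0, 62], [0, 0, 83], [7, 0, 83], [14, 1, 83], [20, 2, 83], [27, 3, 83], [33, 4, 83], [39, 6, 83]]
[[-0.0, -0.0, -0.0], [-0.0, -0.0, -0.0], [-0.0, -0.0, -0.0], [-0.0, -0.0, -0.0], [-0.0, -0.0, 0.05], [-0.0, -0.0, 0.1], [-0.0, -0.0, 0.15], [-0.0, -0.0, 0.2], [-0.0, -0.0, 0.25], [-0.0, -0.0, 0.3]]
[[46, 8, 83], [52, 10, 83], [58, 13, 83], [63, 16, 83], [69, 19, 83], [75, 23, 83], [80, 27, 83], [85, 31, 83], [90, 35, 83], [95, 40, 83]]
[[-0.0, -0.0, 0.35], [-0.0, -0.0, 0.4], [-0.0, -0.0, 0.45], [-0.0, -0.0, 0.5], [-0.0, -0.0, 0.55], [-0.0, -0.0, 0.6], [-0.0, -0.0, 0.65], [-0.0, -0.0, 0.7], [-0.0, -0.0, 0.75], [-0.0, -0.0, 0.8]]
```

Emit:
play_rows(
  xyz=[
    [0,0,21],
    [0,0,42],
    [0,0,62],
    [0,0,83],
    [7,0,83],
    [14,1,83],
    [20,2,83],
    [27,3,83],
    [33,4,83],
    [39,6,83],
  ],
  rot=[
    [0,0,0],
    [0,0,0],
    [0,0,0],
    [0,0,0],
    [0,0,0.05],
    [0,0,0.1],
    [0,0,0.15],
    [0,0,0.2],
    [0,0,0.25],
    [0,0,0.3],
  ],
  grip=[0,0,0,0,0,0,0,0,0,0],
)

```text
time_s: 2.6
eef_pos: [0.4452, -0.1199, 0.0576]
eef_rot: [0.0, 0.792, 0.611, -0.0]
wrist_force: [-1.3, -0.8, 0.2]
opening: -0.001
grasp_force: 1.1
```

```bash
cat > p2.py <<'E'
from h import *
exec(open("p1.py").read().split("w=[")[0].split("import *")[1])
p0,r0=at(183-6*46/16)
print("cmd",p0)
plan(np.array(p0),r0,[(*at(a),1) for a in np.linspace(165.75,137.5,9)[1:]]+[(*at(137.5),2)])
E
python3 p2.py
```

```text
[ 0.44522684 -0.11989696  0.05763268] [ 0.25364889  0.96729583 -0.0010105 ]
cmd [np.float64(0.44483075082841517), np.float64(-0.1169539186132019), 0.056]
[[8, 0, 0], [16, 1, 0], [24, 2, 0], [32, 4, 0], [40, 6, 0], [47, 9, 0], [55, 12, 0], [62, 16, 0], [62, 16, 0], [62, 16, 0]]
[[0.0, 0.0, 0.06], [0.0, 0.0, 0.12], [0.0, 0.0, 0.18], [0.0, 0.0, 0.25], [0.0, 0.0, 0.31], [0.0, 0.0, 0.37], [0.0, 0.0, 0.43], [0.0, 0.0, 0.49], [0.0, 0.0, 0.49], [0.0, 0.0, 0.49]]
```

Emit:
play_rows(
  xyz=[
    [8,0,0],
    [16,1,0],
    [24,2,0],
    [32,4,0],
    [40,6,0],
    [47,9,0],
    [55,12,0],
    [62,16,0],
    [62,16,0],
    [62,16,0],
  ],
  rot=[
    [0,0,0.06],
    [0,0,0.12],
    [0,0,0.18],
    [0,0,0.25],
    [0,0,0.31],
    [0,0,0.37],
    [0,0,0.43],
    [0,0,0.49],
    [0,0,0.49],
    [0,0,0.49],
  ],
  grip=[0,0,0,0,0,0,0,0,0,0],
)

```text
time_s: 3.85
eef_pos: [0.4769, -0.063, 0.0576]
eef_rot: [0.0, 0.915, 0.403, 0.0]
wrist_force: [-0.1, -0.2, 0.1]
opening: 0.001
grasp_force: 0.0
```

```bash
cat > tt.py <<'E'
from h import *
t=cam("top");P=pts(t);c=np.array([.5718,-.1492])
k=(P[...,2]>.05)&(P[...,2]<.064)&(np.hypot(P[...,0]-c[0],P[...,1]-c[1])<.137)&(np.hypot(P[...,0]-c[0],P[...,1]-c[1])>.118)
n,l,st,ce=cv2.connectedComponentsWithStats(k.astype(np.uint8))
for i in range(1,n):
    if st[i,4]>=8:
        p=np.nanmean(P[l==i],0);d=p[:2]-c;a=np.degrees(np.arctan2(d[1],d[0]));print(ce[i].round(),np.hypot(*d).round(3),a.round(1),"a mod45+7.16:",((a+7.16+22.5)%45-22.5).round(1),st[i,4])
H=cv2.cvtColor(t["color"],cv2.COLOR_RGB2HSV)
y=(H[...,0]>18)&(H[...,0]<32)&(H[...,1]>170)&(H[...,2]>150);y[:270]=0;y[310:]=0;y[:,:370]=0;y[:,430:]=0
v,u=np.nonzero(y)
if len(u):
  w=np.array([ray(t,a,b,.004) for a,b in zip(u,v)])[:,:2]
  d=w.mean(0)-c;print("pointer",len(w),np.degrees(np.arctan2(d[1],d[0])))
o=readout.get_obs();print(o["eef_pos"],o["wrist_force"])
import sys
cv2.imwrite(sys.argv[1],t["color"][:,:,::-1])
E
python3 tt.py pics/t1.png
```

```text
[375. 190.] 0.128 39.6 a mod45+7.16: 1.7 24
[444. 199.] 0.127 -50.6 a mod45+7.16: 1.6 28
[358. 223.] 0.128 84.6 a mod45+7.16: 1.7 26
[456. 235.] 0.128 -95.7 a mod45+7.16: 1.5 27
[368. 259.] 0.129 128.3 a mod45+7.16: 0.5 17
pointer 84 174.14202690162776
[ 0.47678373 -0.06274623  0.05753499] [ 0.57500027 -1.32719385  1.40383302]
```

```bash
cat > p3.py <<'E'
from h import *
p,r=cur()
G=np.array([.533,.2163,.106]);S=down(110,-35);hh=-S.as_matrix()[:,2];print(hh)
x=r.as_matrix()[:,0]; b=p-.014*x
plan(p,r,[(b,r,2),([b[0],b[1],.19],r,3),(G+.1*hh,S,7),(G+.1*hh,S,1)])
E
python3 p3.py
```

```text
[-0.53898554 -0.19617469  0.81915204]
[[-7, 0, 0], [-14, 0, 0], [-14, 0, -44], [-14, 0, -88], [-14, 0, -132], [16, -25, -132], [45, -50, -132], [75, -74, -132], [104, -99, -131], [134, -124, -131]]
[[0.0, 0.0, 0.0], [0.0, 0.0, 0.0], [0.0, 0.0, 0.0], [0.0, 0.0, 0.0], [0.0, 0.0, 0.0], [-0.08, 0.05, -0.15], [-0.16, 0.1, -0.3], [-0.23, 0.14, -0.45], [-0.31, 0.19, -0.6], [-0.39, 0.24, -0.75]]
[[163, -149, -131], [193, -173, -130], [193, -173, -130]]
[[-0.47, 0.29, -0.9], [-0.55, 0.33, -1.06], [-0.55, 0.33, -1.06]]
```

Emit:
play_rows(
  xyz=[
    [-7,0,0],
    [-14,0,0],
    [-14,0,-44],
    [-14,0,-88],
    [-14,0,-132],
    [16,-25,-132],
    [45,-50,-132],
    [75,-74,-132],
    [104,-99,-131],
    [134,-124,-131],
  ],
  rot=[
    [0.0,0.0,0.0],
    [0.0,0.0,0.0],
    [0.0,0.0,0.0],
    [0.0,0.0,0.0],
    [0.0,0.0,0.0],
    [-0.08,0.05,-0.15],
    [-0.16,0.1,-0.3],
    [-0.23,0.14,-0.45],
    [-0.31,0.19,-0.6],
    [-0.39,0.24,-0.75],
  ],
  grip=[0,0,0,0,0,0.3,0.6,0.8,0.8,0.8],
)

```text
time_s: 5.15
eef_pos: [0.4753, 0.1217, 0.1884]
eef_rot: [0.127, 0.68, 0.699, 0.184]
wrist_force: [-0.6, 0.7, -0.5]
opening: 0.8
grasp_force: 0.0
```

```bash
cat > p4.py <<'E'
from h import *
p,r=cur();print(p)
G=np.array([.533,.2163,.106]);S=down(110,-35);hh=-S.as_matrix()[:,2]
plan(p,r,[(G+.1*hh,S,5),(G+.1*hh,S,5)])
E
python3 p4.py; python3 tt.py pics/t2.png
```

```text
[0.47531456 0.12172004 0.18840476]
[[15, 1, 2], [30, 2, 3], [45, 2, 5], [60, 3, 7], [74, 4, 8], [74, 4, 8], [74, 4, 8], [74, 4, 8], [74, 4, 8], [74, 4, 8]]
[[-0.03, 0.02, -0.06], [-0.06, 0.04, -0.12], [-0.09, 0.06, -0.18], [-0.12, 0.07, -0.24], [-0.15, 0.09, -0.3], [-0.15, 0.09, -0.3], [-0.15, 0.09, -0.3], [-0.15, 0.09, -0.3], [-0.15, 0.09, -0.3], [-0.15, 0.09, -0.3]]
[375. 191.] 0.128 39.6 a mod45+7.16: 1.8 25
[444. 199.] 0.128 -50.5 a mod45+7.16: 1.6 28
[358. 223.] 0.128 84.6 a mod45+7.16: 1.7 26
[456. 235.] 0.128 -95.7 a mod45+7.16: 1.5 28
[369. 259.] 0.128 129.4 a mod45+7.16: 1.6 27
[439. 268.] 0.128 -140.9 a mod45+7.16: 1.3 29
pointer 139 172.77846190922477
[0.47336609 0.12452925 0.1869504 ] [-0.96914494  2.76772226 -1.60147234]
```

Emit:
play_rows(
  xyz=[
    [15,1,2],
    [30,2,3],
    [45,2,5],
    [60,3,7],
    [74,4,8],
    [74,4,8],
    [74,4,8],
    [74,4,8],
    [74,4,8],
    [74,4,8],
  ],
  rot=[
    [-0.03,0.02,-0.06],
    [-0.06,0.04,-0.12],
    [-0.09,0.06,-0.18],
    [-0.12,0.07,-0.24],
    [-0.15,0.09,-0.3],
    [-0.15,0.09,-0.3],
    [-0.15,0.09,-0.3],
    [-0.15,0.09,-0.3],
    [-0.15,0.09,-0.3],
    [-0.15,0.09,-0.3],
  ],
  grip=[0.8,0.8,0.8,0.8,0.8,0.8,0.8,0.8,0.8,0.8],
)

```text
time_s: 6.45
eef_pos: [0.48, 0.1951, 0.1883]
eef_rot: [0.171, 0.55, 0.78, 0.243]
wrist_force: [-0.5, 0.4, 0.8]
opening: 0.802
grasp_force: 0.0
```

```bash
cat > p5.py <<'E'
from h import *
p,r=cur();print(p)
G=np.array([.533,.2163,.106]);S=down(110,-35);hh=-S.as_matrix()[:,2]
print("err",(r.inv()*S).as_rotvec(), r.inv().apply(G+.1*hh-p)*1000)
plan(p,r,[(G,S,8),(G,S,2)])
s=cam("side");cv2.imwrite("pics/s2.png",cv2.resize(s["color"][110:310,180:440,::-1],(780,600)))
E
python3 p5.py
```

```text
[0.48004104 0.19505842 0.18827715]
err [-0.00678824  0.00278707 -0.00577497] [ 1.84504394 -0.48576939  0.10678995]
[[0, 0, 13], [1, 0, 25], [1, 0, 38], [1, 0, 50], [1, 0, 63], [2, 0, 75], [2, 0, 88], [2, 0, 100], [2, 0, 100], [2, 0, 100]]
[[-0.0, 0.0, -0.0], [-0.0, 0.0, -0.0], [-0.0, 0.0, -0.0], [-0.0, 0.0, -0.0], [-0.0, 0.0, -0.0], [-0.01, 0.0, -0.0], [-0.01, 0.0, -0.01], [-0.01, 0.0, -0.01], [-0.01, 0.0, -0.01], [-0.01, 0.0, -0.01]]
```

View pics/s2.png

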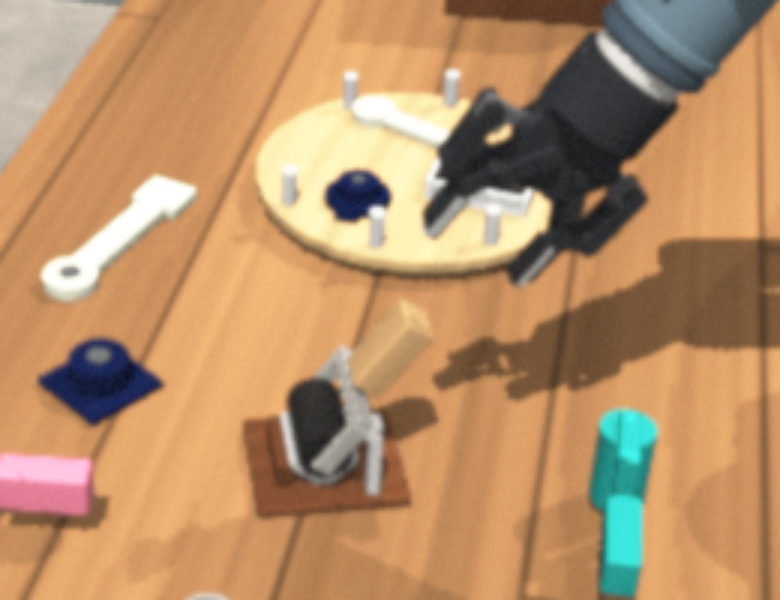

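The open gripper is lined up along the handle's lean, with the handle end at (415,315) and the fingers at (440,210) and (530,265). Advancing.

Emit:
play_rows(
  xyz=[
    [0,0,13],
    [1,0,25],
    [1,0,38],
    [1,0,50],
    [1,0,63],
    [2,0,75],
    [2,0,88],
    [2,0,98],
    [2,0,100],
    [2,0,100],
  ],
  rot=[
    [0,0,0],
    [0,0,0],
    [0,0,0],
    [0,0,0],
    [0,0,0],
    [-0.01,0,0],
    [-0.01,0,-0.01],
    [-0.01,0,-0.01],
    [-0.01,0,-0.01],
    [-0.01,0,-0.01],
  ],
  grip=[0.8,0.8,0.8,0.8,0.8,0.8,0.8,0.8,0.8,0.8],
)

```text
time_s: 7.75
eef_pos: [0.5327, 0.2163, 0.1059]
eef_rot: [0.175, 0.545, 0.782, 0.246]
wrist_force: [-0.2, -0.7, -0.1]
opening: 0.795
grasp_force: 0.0
```

```bash
python3 - <<'E'
from h import *
p,r=cur();print(p,r.as_quat(),readout.get_obs()["wrist_force"])
s=cam("side");t=cam("top")
a=cv2.resize(s["color"][190:290,250:350,::-1],(400,400),interpolation=2);b=cv2.resize(t["color"][190:290,215:315,::-1],(400,400),interpolation=2)
cv2.imwrite("pics/g.png",np.hstack([a,b]))
E
```

```text
[0.53267656 0.21632331 0.10590423] [0.54529349 0.78189492 0.24643986 0.17482204] [-0.24931687 -0.6721969  -0.13924874]
```

View pics/g.png

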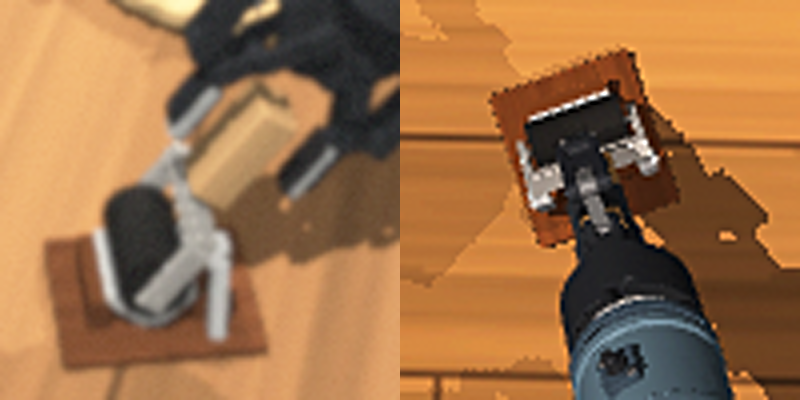

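The handle (240,150) sits midway between the pads and nothing is touching, so I'm closing on it.

Emit:
play_rows(
  xyz=[
    [0,0,0],
    [0,0,0],
    [0,0,0],
    [0,0,0],
    [0,0,0],
    [0,0,0],
    [0,0,0],
    [0,0,0],
    [0,0,0],
    [0,0,0],
  ],
  rot=[
    [0,0,0],
    [0,0,0],
    [0,0,0],
    [0,0,0],
    [0,0,0],
    [0,0,0],
    [0,0,0],
    [0,0,0],
    [0,0,0],
    [0,0,0],
  ],
  grip=[0.65,0.5,0.4,0.32,0.25,0.1,0,0,0,0],
)

```text
time_s: 9.1
eef_pos: [0.5329, 0.2164, 0.1062]
eef_rot: [0.175, 0.545, 0.782, 0.247]
wrist_force: [-2.1, -0.8, 5.4]
opening: 0.272
grasp_force: 58.6
```

```bash
cat > p6.py <<'E'
from h import *
p,r=cur();V=down(84.4);A=np.array([.4733,-.1395,.20])
u=p+[0,0,.1]
plan(p,r,[(p+[0,0,.04],r,2),(u,r,2),(A,V,11),(A,V,5)])
E
python3 p6.py
```

```text
[[0, 12, -16], [0, 23, -33], [0, 40, -57], [0, 58, -82], [-29, 44, -90], [-57, 30, -99], [-86, 17, -108], [-115, 3, -117], [-143, -11, -126], [-172, -24, -134]]
[[0.0, 0.0, 0.0], [0.0, 0.0, 0.0], [0.0, 0.0, 0.0], [0.0, 0.0, 0.0], [0.06, -0.01, 0.04], [0.11, -0.02, 0.08], [0.17, -0.04, 0.12], [0.22, -0.05, 0.16], [0.28, -0.06, 0.2], [0.33, -0.07, 0.24]]
[[-200, -38, -143], [-229, -52, -152], [-257, -65, -161], [-286, -79, -170], [-314, -93, -178], [-314, -93, -178], [-314, -93, -178], [-314, -93, -178], [-314, -93, -178], [-314, -93, -178]]
[[0.39, -0.08, 0.28], [0.44, -0.1, 0.32], [0.5, -0.11, 0.36], [0.55, -0.12, 0.4], [0.61, -0.13, 0.44], [0.61, -0.13, 0.44], [0.61, -0.13, 0.44], [0.61, -0.13, 0.44], [0.61, -0.13, 0.44], [0.61, -0.13, 0.44]]
```

Emit:
play_rows(
  xyz=[
    [0,12,-16],
    [0,23,-33],
    [0,40,-57],
    [0,58,-82],
    [-29,44,-90],
    [-57,30,-99],
    [-86,17,-108],
    [-115,3,-117],
    [-143,-11,-126],
    [-172,-24,-134],
  ],
  rot=[
    [0,0,0],
    [0,0,0],
    [0,0,0],
    [0,0,0],
    [0.06,-0.01,0.04],
    [0.11,-0.02,0.08],
    [0.17,-0.04,0.12],
    [0.22,-0.05,0.16],
    [0.28,-0.06,0.2],
    [0.33,-0.07,0.24],
  ],
  grip=[0,0,0,0,0,0,0,0,0,0],
)

```text
time_s: 10.35
eef_pos: [0.4995, 0.0211, 0.2012]
eef_rot: [0.078, 0.665, 0.734, 0.114]
wrist_force: [-0.1, -1.0, -3.2]
opening: 0.271
grasp_force: 61.0
```

```bash
python3 - <<'E'
from h import *
p,r=cur();V=down(84.4);A=np.array([.4733,-.1395,.20]);print(p)
plan(p,r,[(A,V,7),(A,V,3)])
E
```

```text
[0.49954061 0.02113499 0.201185  ]
[[-22, -6, -2], [-45, -11, -5], [-67, -17, -7], [-90, -23, -9], [-112, -29, -11], [-135, -34, -14], [-157, -40, -16], [-157, -40, -16], [-157, -40, -16], [-157, -40, -16]]
[[0.04, -0.01, 0.03], [0.08, -0.02, 0.06], [0.12, -0.03, 0.08], [0.15, -0.04, 0.11], [0.19, -0.05, 0.14], [0.23, -0.06, 0.17], [0.27, -0.06, 0.2], [0.27, -0.06, 0.2], [0.27, -0.06, 0.2], [0.27, -0.06, 0.2]]
```

Emit:
play_rows(
  xyz=[
    [-22,-6,-2],
    [-45,-11,-5],
    [-67,-17,-7],
    [-90,-23,-9],
    [-112,-29,-11],
    [-135,-34,-14],
    [-157,-40,-16],
    [-157,-40,-16],
    [-157,-40,-16],
    [-157,-40,-16],
  ],
  rot=[
    [0.04,-0.01,0.03],
    [0.08,-0.02,0.06],
    [0.12,-0.03,0.08],
    [0.15,-0.04,0.11],
    [0.19,-0.05,0.14],
    [0.23,-0.06,0.17],
    [0.27,-0.06,0.2],
    [0.27,-0.06,0.2],
    [0.27,-0.06,0.2],
    [0.27,-0.06,0.2],
  ],
  grip=[0,0,0,0,0,0,0,0,0,0],
)

```text
time_s: 11.6
eef_pos: [0.4747, -0.1382, 0.2011]
eef_rot: [-0.0, 0.741, 0.671, 0.003]
wrist_force: [-0.4, -0.7, -2.0]
opening: 0.271
grasp_force: 61.0
```

```bash
python3 - <<'E'
from h import *
p,r=cur();V=down(84.4);A=np.array([.4733,-.1395,.20]);print(p,(r.inv()*V).as_rotvec(),readout.get_obs()["wrist_force"])
s=cam("side");Q=pts(s)
t=cam("top")
a=cv2.resize(s["color"][60:210,250:400,::-1],(400,400),interpolation=2);b=cv2.resize(t["color"][190:310,350:470,::-1],(400,400),interpolation=2)
cv2.imwrite("pics/r.png",np.hstack([a,b]))
for d in (.08,.1):
    q=p-[0,0,d]; print(d,proj(s,q))
# lowest drum points
m=(np.linalg.norm(Q[...,:2]-p[:2],axis=-1)<.05)&(Q[...,2]>.07)&(Q[...,2]<.15)
print(m.sum(),np.percentile(Q[m][:,2],[0,1,5]))
E
```

```text
[ 0.47467431 -0.13818771  0.20107345] [ 0.00315764 -0.00469696 -0.00163126] [-0.41304552 -0.68526364 -2.04181922]
0.08 [356.40288279 142.03155504]
0.1 [355.60602718 148.79234059]
296 [0.09962976 0.10067606 0.10687498]
```

View pics/r.png

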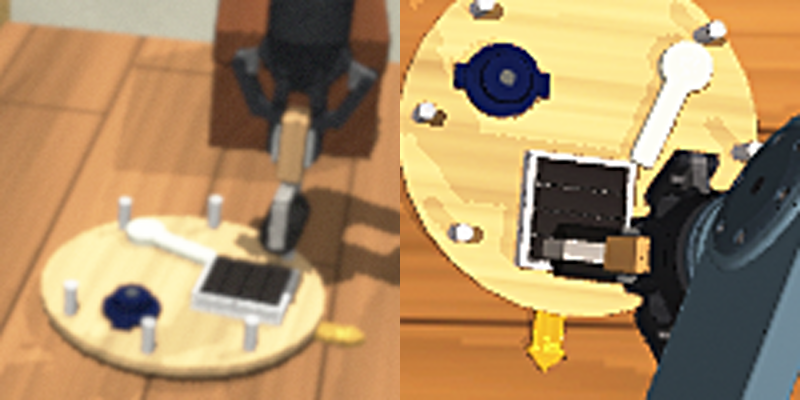

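```bash
python3 - <<'E'
from h import *
p,r=cur();V=down(84.4);A=np.array([.4733,-.1395,.20]);print(p)
plan(p,r,[(A-[0,0,.045],V,3),(A-[0,0,.059],V,5),(A-[0,0,.059],V,2)])
E
```

```text
[ 0.47474355 -0.13821845  0.20121238]
[[-1, 0, 15], [-1, -1, 31], [-2, -1, 46], [-2, -1, 49], [-2, -1, 52], [-2, -1, 55], [-2, -2, 57], [-2, -2, 60], [-2, -2, 60], [-2, -2, 60]]
[[0.0, -0.0, -0.0], [0.0, -0.0, -0.0], [0.0, -0.0, -0.0], [0.0, -0.0, -0.0], [0.0, -0.0, -0.0], [0.0, -0.0, -0.0], [0.0, -0.0, -0.0], [0.0, -0.0, -0.0], [0.0, -0.0, -0.0], [0.0, -0.0, -0.0]]
```

Emit:
play_rows(
  xyz=[
    [-1,0,15],
    [-1,-1,31],
    [-2,-1,46],
    [-2,-1,49],
    [-2,-1,52],
    [-2,-1,55],
    [-2,-2,57],
    [-2,-2,60],
    [-2,-2,60],
    [-2,-2,60],
  ],
  rot=[
    [0,0,0],
    [0,0,0],
    [0,0,0],
    [0,0,0],
    [0,0,0],
    [0,0,0],
    [0,0,0],
    [0,0,0],
    [0,0,0],
    [0,0,0],
  ],
  grip=[0,0,0,0,0,0,0,0,0,0],
)

```text
time_s: 12.95
eef_pos: [0.4743, -0.141, 0.1436]
eef_rot: [0.002, 0.741, 0.671, 0.003]
wrist_force: [-3.1, 3.3, 13.6]
opening: 0.273
grasp_force: 63.3
```

Emit:
play_rows(
  xyz=[
    [0,4,1],
    [0,11,1],
    [0,18,1],
    [0,25,1],
    [0,32,1],
    [0,39,1],
    [0,46,1],
    [0,53,1],
    [0,60,1],
    [0,68,1],
  ],
  rot=[
    [0,0,0],
    [0,0,0],
    [0,0,0],
    [0,0,0],
    [0,0,0],
    [0,0,0],
    [0,0,0],
    [0,0,0],
    [0,0,0],
    [0,0,0],
  ],
  grip=[0,0,0,0,0,0,0,0,0,0],
)

```text
time_s: 14.2
eef_pos: [0.5425, -0.1482, 0.1444]
eef_rot: [0.002, 0.741, 0.671, 0.003]
wrist_force: [-9.2, 4.2, 32.0]
opening: 0.276
grasp_force: 65.7
```

```bash
cat > ck.py <<'E'
from h import *
t=cam("side");P=pts(t);p,r=cur()
c=np.array([.5718,-.1492]);e=np.array([np.cos(np.radians(-5.6)),np.sin(np.radians(-5.6))]);n=np.array([-e[1],e[0]])
d=P[...,:2]-(c-.065*e);x=d@e;y=d@n
for k in(-44,-30,-10,10,30,44):
    for nm,lo,hi in(("L",.005,.03),("R",-.03,-.005)):
        m=(abs(x-k/1000)<.004)&(y>lo)&(y<hi)&(P[...,2]<.06)
        print(k,nm,m.sum(),(np.nanmedian(P[m][:,2])*1000).round(1) if m.any() else None,end="; ")
print("\n",p,readout.get_obs()["wrist_force"])
E
python3 ck.py
```

```text
-44 L 17 39.7; -44 R 23 41.9; -30 L 14 43.5; -30 R 15 43.8; -10 L 15 43.5; -10 R 16 43.3; 10 L 19 42.8; 10 R 16 43.9; 30 L 9 48.9; 30 R 0 None; 44 L 8 45.3; 44 R 0 None; 
 [ 0.54367029 -0.14845945  0.14493678] [-3.14710361  2.6370909  19.21865596]
```

Emit:
play_rows(
  xyz=[
    [0,-2,1],
    [0,-4,1],
    [0,-6,1],
    [0,-8,1],
    [0,-8,2],
    [0,-8,2],
    [0,-5,2],
    [0,-2,2],
    [0,0,2],
    [0,0,2],
  ],
  rot=[
    [0,0,0],
    [0,0,0],
    [0,0,0],
    [0,0,0],
    [0,0,0],
    [0,0,0],
    [0,0,0],
    [0,0,0],
    [0,0,0],
    [0,0,0],
  ],
  grip=[0,0,0,0,0,0,0,0,0,0],
)

```text
time_s: 15.5
eef_pos: [0.5439, -0.1485, 0.1447]
eef_rot: [0.004, 0.741, 0.671, 0.004]
wrist_force: [-5.9, 4.9, 32.1]
opening: 0.273
grasp_force: 65.8
```

Emit:
play_rows(
  xyz=[
    [0,0,-6],
    [0,0,-20],
    [0,0,-40],
    [0,0,-60],
    [0,0,-80],
    [0,0,-90],
    [0,0,-90],
    [0,0,-90],
    [0,0,-90],
    [0,0,-90],
  ],
  rot=[
    [0,0,0],
    [0,0,0],
    [0,0,0],
    [0,0,0],
    [0,0,0],
    [0,0,0],
    [0,0,0],
    [0,0,0],
    [0,0,0],
    [0,0,0],
  ],
  grip=[0,0,0,0,0,0,0,0,0,0],
)

```text
time_s: 16.75
eef_pos: [0.5399, -0.1474, 0.2278]
eef_rot: [-0.001, 0.742, 0.671, 0.003]
wrist_force: [-0.4, -0.3, -3.9]
opening: 0.274
grasp_force: 61.2
```

```bash
python3 ck.py; python3 tt.py pics/t3.png; python3 - <<'E'
from h import *
p,r=cur();s=cam("side");Q=pts(s);print(p)
m=(np.linalg.norm(Q[...,:2]-p[:2],axis=-1)<.05)&(Q[...,2]>p[2]-.13)&(Q[...,2]<p[2]-.05)
print(m.sum(),p[2]-np.percentile(Q[m][:,2],[0,1,5]))
a=cv2.resize(s["color"][60:210,250:400,::-1],(600,600),interpolation=2)
cv2.imwrite("pics/r2.png",a)
E
```

```text
-44 L 20 42.1; -44 R 21 41.4; -30 L 12 43.7; -30 R 15 42.9; -10 L 11 43.0; -10 R 16 43.2; 10 L 16 42.7; 10 R 16 43.3; 30 L 16 43.1; 30 R 13 42.7; 44 L 9 43.1; 44 R 14 41.7; 
 [ 0.53997998 -0.14740261  0.22790609] [-0.14506525  0.72828834 -2.04514464]
[374. 191.] 0.128 40.5 a mod45+7.16: 2.7 26
[444. 198.] 0.127 -49.7 a mod45+7.16: 2.5 25
[357. 224.] 0.128 85.2 a mod45+7.16: 2.3 26
[369. 260.] 0.128 130.0 a mod45+7.16: 2.2 23
pointer 140 172.87038682654833
[ 0.54005435 -0.14742962  0.22807341] [ 0.51892131 -0.17440834 -4.18683802]
[ 0.54005435 -0.14742962  0.22807341]
322 [0.10153509 0.09883559 0.09417048]
```

View pics/r2.png

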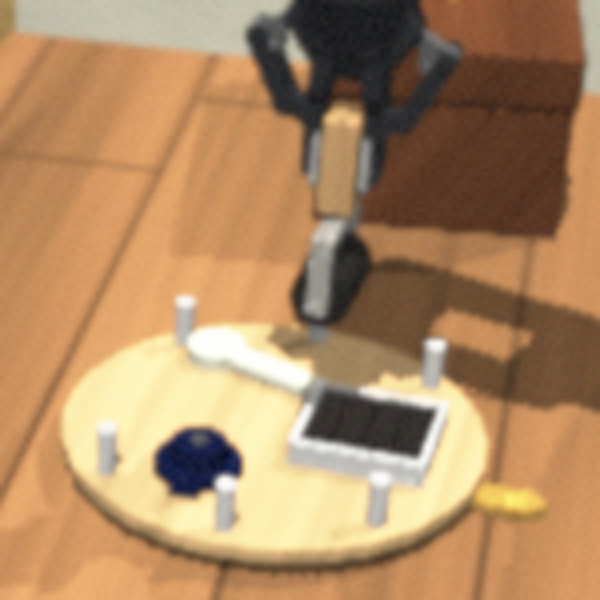

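All four slats are level with the frame, and the cover is within about 0.04 rad of the pointer. Taking the roller back.

```bash
cat > p7.py <<'E'
from h import *
import sys
p,r=cur();S=R.from_quat([.545,.782,.247,.175]);U=np.array([.5327,.2163,.206]);n=int(sys.argv[1]);print(p)
plan(p,r,[(U,S,n),(U,S,10 if n<10 else 20-n)])
E
python3 p7.py 11
```

```text
[ 0.54009671 -0.14744094  0.22817077]
[[33, -4, 2], [66, -8, 4], [98, -12, 6], [131, -16, 9], [164, -20, 11], [197, -24, 13], [230, -28, 15], [263, -32, 17], [295, -36, 19], [328, -40, 22]]
[[-0.05, 0.01, -0.04], [-0.11, 0.02, -0.08], [-0.16, 0.04, -0.12], [-0.22, 0.05, -0.16], [-0.27, 0.06, -0.2], [-0.33, 0.07, -0.24], [-0.38, 0.08, -0.28], [-0.44, 0.1, -0.32], [-0.49, 0.11, -0.36], [-0.55, 0.12, -0.4]]
[[361, -44, 24], [361, -44, 24], [361, -44, 24], [361, -44, 24], [361, -44, 24], [361, -44, 24], [361, -44, 24], [361, -44, 24], [361, -44, 24], [361, -44, 24]]
[[-0.6, 0.13, -0.44], [-0.6, 0.13, -0.44], [-0.6, 0.13, -0.44], [-0.6, 0.13, -0.44], [-0.6, 0.13, -0.44], [-0.6, 0.13, -0.44], [-0.6, 0.13, -0.44], [-0.6, 0.13, -0.44], [-0.6, 0.13, -0.44], [-0.6, 0.13, -0.44]]
```

Emit:
play_rows(
  xyz=[
    [33,-4,2],
    [66,-8,4],
    [98,-12,6],
    [131,-16,9],
    [164,-20,11],
    [197,-24,13],
    [230,-28,15],
    [263,-32,17],
    [295,-36,19],
    [328,-40,22],
  ],
  rot=[
    [-0.05,0.01,-0.04],
    [-0.11,0.02,-0.08],
    [-0.16,0.04,-0.12],
    [-0.22,0.05,-0.16],
    [-0.27,0.06,-0.2],
    [-0.33,0.07,-0.24],
    [-0.38,0.08,-0.28],
    [-0.44,0.1,-0.32],
    [-0.49,0.11,-0.36],
    [-0.55,0.12,-0.4],
  ],
  grip=[0,0,0,0,0,0,0,0,0,0],
)

```text
time_s: 18.15
eef_pos: [0.5331, 0.1839, 0.2079]
eef_rot: [0.161, 0.565, 0.776, 0.228]
wrist_force: [0.1, 0.7, -2.1]
opening: 0.274
grasp_force: 61.2
```

```bash
python3 p7.py 4
```

```text
[0.53306864 0.18393927 0.20794725]
[[8, 2, 2], [15, 3, 3], [23, 5, 5], [31, 7, 7], [31, 7, 7], [31, 7, 7], [31, 7, 7], [31, 7, 7], [31, 7, 7], [31, 7, 7]]
[[-0.01, 0.0, -0.01], [-0.02, 0.01, -0.02], [-0.04, 0.01, -0.03], [-0.05, 0.01, -0.04], [-0.05, 0.01, -0.04], [-0.05, 0.01, -0.04], [-0.05, 0.01, -0.04], [-0.05, 0.01, -0.04], [-0.05, 0.01, -0.04], [-0.05, 0.01, -0.04]]
[[31, 7, 7], [31, 7, 7], [31, 7, 7], [31, 7, 7]]
[[-0.05, 0.01, -0.04], [-0.05, 0.01, -0.04], [-0.05, 0.01, -0.04], [-0.05, 0.01, -0.04]]
```

Emit:
play_rows(
  xyz=[
    [8,2,2],
    [15,3,3],
    [23,5,5],
    [31,7,7],
    [31,7,7],
    [31,7,7],
    [31,7,7],
    [31,7,7],
    [31,7,7],
    [31,7,7],
  ],
  rot=[
    [-0.01,0.0,-0.01],
    [-0.02,0.01,-0.02],
    [-0.04,0.01,-0.03],
    [-0.05,0.01,-0.04],
    [-0.05,0.01,-0.04],
    [-0.05,0.01,-0.04],
    [-0.05,0.01,-0.04],
    [-0.05,0.01,-0.04],
    [-0.05,0.01,-0.04],
    [-0.05,0.01,-0.04],
  ],
  grip=[0,0,0,0,0,0,0,0,0,0],
)

```text
time_s: 19.4
eef_pos: [0.5329, 0.2154, 0.2058]
eef_rot: [0.176, 0.545, 0.782, 0.246]
wrist_force: [0.6, 0.6, -1.9]
opening: 0.275
grasp_force: 61.0
```

```bash
python3 - <<'E'
from h import *
p,r=cur();S=R.from_quat([.545,.782,.247,.175]);D=np.array([.5327,.2163,.106]);print(p,(r.inv()*S).as_rotvec().round(3))
plan(p,r,[(D+[0,0,.03],S,4),(D+[0,0,.001],S,5),(D+[0,0,.001],S,1)])
out=[]
for n in("side","top"):
    s=cam(n);im=s["color"][:,:,::-1].copy();X,Y,Z=r.as_matrix().T;a=p+.08*Z
    pc=proj(s,a).round().astype(int);u,v=pc;u0=max(u-50,0);v0=max(v-50,0)
    k=5; I=cv2.resize(im[v0:v0+80,u0:u0+80],(400,400),interpolation=2)
    for q in(a-.032*X,a+.032*X,a,p):
        g=((proj(s,q)-[u0,v0]+.5)*k).astype(int);cv2.circle(I,tuple(int(i) for i in g),4,(0,255,0),1)
    out.append(I)
cv2.imwrite("pics/ov.png",np.hstack(out))
E
```

```text
[0.5329167  0.21536104 0.20576877] [-0.001  0.002 -0.   ]
[[0, -10, 14], [1, -20, 29], [1, -30, 43], [1, -40, 57], [1, -43, 62], [1, -47, 67], [1, -50, 71], [2, -53, 76], [2, -57, 81], [2, -57, 81]]
[[-0.0, 0.0, -0.0], [-0.0, 0.0, -0.0], [-0.0, 0.0, -0.0], [-0.0, 0.0, -0.0], [-0.0, 0.0, -0.0], [-0.0, 0.0, -0.0], [-0.0, 0.0, -0.0], [-0.0, 0.0, -0.0], [-0.0, 0.0, -0.0], [-0.0, 0.0, -0.0]]
```

View pics/ov.png

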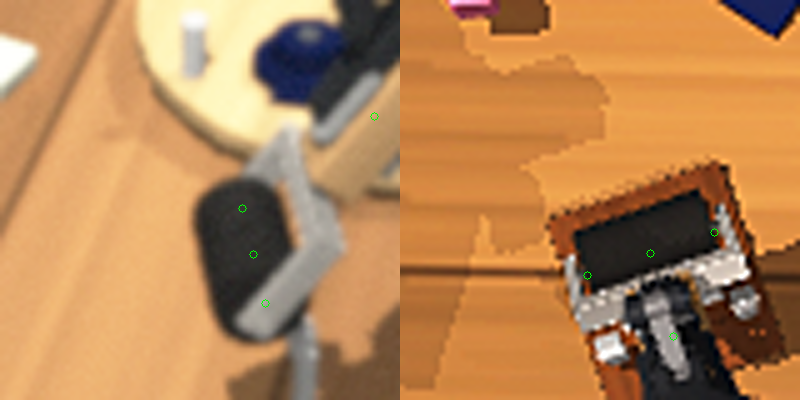

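Overlay: the predicted drum axis (near (253,254) in the side view) falls on the real drum, so the roller hasn't shifted in the grip. Lowering it.

Emit:
play_rows(
  xyz=[
    [0,-10,14],
    [1,-20,29],
    [1,-30,43],
    [1,-40,57],
    [1,-43,62],
    [1,-47,67],
    [1,-50,71],
    [2,-53,76],
    [2,-56,80],
    [2,-56,80],
  ],
  rot=[
    [0,0,0],
    [0,0,0],
    [0,0,0],
    [0,0,0],
    [0,0,0],
    [0,0,0],
    [0,0,0],
    [0,0,0],
    [0,0,0],
    [0,0,0],
  ],
  grip=[0,0,0,0,0,0,0,0,0,0],
)

```text
time_s: 20.75
eef_pos: [0.5324, 0.2169, 0.1076]
eef_rot: [0.175, 0.545, 0.782, 0.246]
wrist_force: [-0.3, -0.4, -2.5]
opening: 0.272
grasp_force: 61.1
```

Emit:
play_rows(
  xyz=[
    [0,-0.5,0.8],
    [0,-1,1.6],
    [0,-1.3,2],
    [0,-1.3,2],
    [0,-1.3,2],
    [0,-1.3,2],
    [0,-1.3,2],
    [0,-1.3,2],
    [0,-1.3,2],
    [0,-1.3,2],
  ],
  rot=[
    [0,0,0],
    [0,0,0],
    [0,0,0],
    [0,0,0],
    [0,0,0],
    [0,0,0],
    [0,0,0],
    [0,0,0],
    [0,0,0],
    [0,0,0],
  ],
  grip=[0,0,0,0,0,0,0,0,0,0],
)

```text
time_s: 22.0
eef_pos: [0.5329, 0.2168, 0.1063]
eef_rot: [0.176, 0.545, 0.782, 0.246]
wrist_force: [-6.0, -2.4, 4.5]
opening: 0.274
grasp_force: 62.7
```

Emit:
play_rows(
  xyz=[
    [0,0,0],
    [0,0,0],
    [0,0,0],
    [0,0,0],
    [0,0,0],
    [0,0,0],
    [0,0,0],
    [0,0,0],
    [0,0,0],
    [0,0,0],
  ],
  rot=[
    [0,0,0],
    [0,0,0],
    [0,0,0],
    [0,0,0],
    [0,0,0],
    [0,0,0],
    [0,0,0],
    [0,0,0],
    [0,0,0],
    [0,0,0],
  ],
  grip=[0.28,0.3,0.33,0.38,0.45,0.55,0.65,0.75,0.8,0.8],
)

```text
time_s: 23.25
eef_pos: [0.5328, 0.2169, 0.1057]
eef_rot: [0.176, 0.545, 0.782, 0.246]
wrist_force: [0.5, -0.3, -1.3]
opening: 0.8
grasp_force: 0.0
```

Emit:
play_rows(
  xyz=[
    [0,0,-10],
    [0,0,-20],
    [0,0,-32],
    [0,0,-45],
    [0,0,-60],
    [0,0,-75],
    [0,0,-90],
    [0,0,-105],
    [0,0,-120],
    [0,0,-120],
  ],
  rot=[
    [0,0,0],
    [0,0,0],
    [0,0,0],
    [0,0,0],
    [0,0,0],
    [0,0,0],
    [0,0,0],
    [0,0,0],
    [0,0,0],
    [0,0,0],
  ],
  grip=[0.8,0.8,0.8,0.8,0.8,0.8,0.8,0.8,0.8,0.8],
)

```text
time_s: 24.5
eef_pos: [0.4679, 0.1935, 0.2055]
eef_rot: [0.177, 0.545, 0.782, 0.247]
wrist_force: [0.4, 0.1, 0.6]
opening: 0.803
grasp_force: 0.0
```

```bash
python3 tt.py pics/t4.png; python3 ck.py; python3 - <<'E'
from h import *
s=cam("side");Q=pts(s);s0=dict(np.load("side0.npz"));Q0=pts(s0)
a=cv2.resize(s["color"][190:290,250:350,::-1],(400,400),interpolation=2);b=cv2.resize(s0["color"][190:290,250:350,::-1],(400,400),interpolation=2)
cv2.imwrite("pics/fin.png",np.hstack([a,b]))
S=down(110,-35).as_matrix()
for X in(Q,Q0):
    m=(X[...,2]>.085)&(X[...,2]<.145)&(np.linalg.norm(X[...,:2]-[.533,.216],axis=-1)<.06)
    q=X[m]@S; print(m.sum(),[np.percentile(q[:,k],[2,50,98]).round(4).tolist() for k in range(3)])
E
```

```text
[375. 191.] 0.127 40.3 a mod45+7.16: 2.4 24
[443. 198.] 0.127 -49.7 a mod45+7.16: 2.5 26
[357. 223.] 0.128 85.1 a mod45+7.16: 2.3 25
[456. 234.] 0.127 -94.8 a mod45+7.16: 2.4 28
[369. 260.] 0.128 130.0 a mod45+7.16: 2.2 25
[439. 267.] 0.128 -139.9 a mod45+7.16: 2.3 29
pointer 139 172.82238109269002
[0.46783849 0.19356835 0.20473051] [ 0.77381508  0.47515302 -0.66626201]
-44 L 18 42.3; -44 R 15 37.0; -30 L 13 43.3; -30 R 5 42.1; -10 L 9 44.0; -10 R 0 None; 10 L 0 None; 10 R 0 None; 30 L 14 43.1; 30 R 12 42.9; 44 L 12 42.6; 44 R 12 42.3; 
 [0.46771388 0.19359296 0.204123  ] [-0.25261218  0.60192925  0.02121909]
504 [[0.0075, 0.0336, 0.0389], [0.5225, 0.5412, 0.5459], [0.2101, 0.2365, 0.2715]]
502 [[0.0072, 0.0331, 0.0386], [0.5227, 0.5414, 0.5459], [0.2105, 0.2367, 0.2706]]
```

View pics/fin.png

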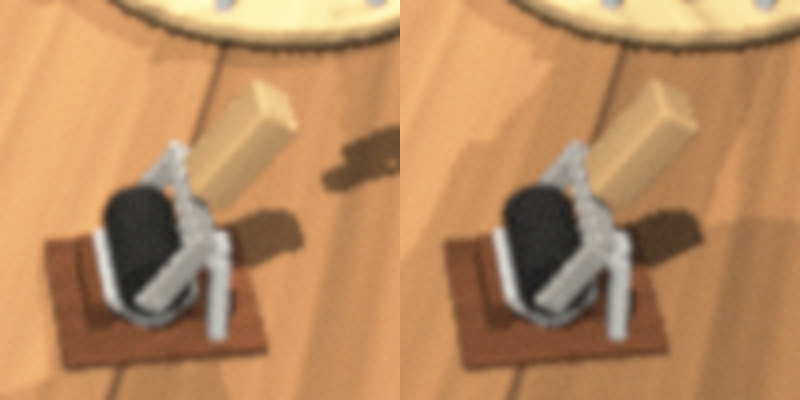

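The roller is back in its cradle exactly as at the start (left now, right before), the cover is within 0.042 rad, and the slats are flush.

```bash
python3 -c "
from bench import ctrl
print(ctrl.hand_in())"
```

```text
the job is handed in; nothing more can be done
None
```

The job is handed in at about 25 s of the 64 s limit; no verdict was returned. By my camera checks the cover is about 0.04 rad off the pointer, all four slats are flush, and the roller leans in its cradle within about 1 mm of where it started; I did not re-measure the other things on the table.

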